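# Fetch the long microscope objective from the carousel

### The job

Turn the objective carousel by its knob until the long objective stands at the front, in the gap of the wire guard in line with the tongue of the stand. Then lift it out there and stand it upright in the middle of the round inspection dish, set down gently rather than dropped, and let go. Keep it upright all the way.

Things in the scene. Friction and masses are not known exactly. Their poses are not given: they have to be found in the camera images.
- knob (a point): Centre of the carousel's black bar knob, on the turning axis, 121 mm above the table. The bar is 56 mm long (along this x), 18 mm thick (y), 34 mm high, on a 20 mm column. Grip it across its thickness and turn it: the platter follows one to one, either way, and stays where left (light friction, 0.06 N m). At most 80 degrees are needed, in the shorter direction: one grasp suffices.
- long_objective: Long microscope objective standing nose up in a ring socket of the white platter (top 22 mm above table; six sockets on a 100 mm radius, rings 42 mm wide, 20 mm high). Black foot cap 33 mm wide, 6 mm high; steel barrel 27 mm wide up to 60 mm, nose tapering to 12 mm; 84 mm tall. The other four: 42 to 52 mm. Origin: centre of its underside, z up. 0.14 kg; grip the barrel 45 to 52 mm above the foot.
- dish: Round inspection dish fixed to the table: open, shallow, aluminium with a black mat, 88 mm across the rim, 12 mm high, wall 4 mm; inner floor about 76 mm across, 5 mm above the origin. Origin: centre of its underside, on the table.
- front_mark (a point): Where a socket's centre lies when at the front: 100 mm from the axis towards the stand's grey tongue (30 mm wide, robot's side), 22 mm above the table; -x points outwards. A fixed 5 mm guard wire 117 mm above the table runs over the circle of sockets, barring lifting, except in a gap 48 degrees either side of the front; its 3 posts stand 143 mm from the axis.
There are look-alikes about, which are no part of the job. What is shaped like the long_objective but pink is not meant.

How it is judged:
On the way:
1. the platter has been turned until the long objective, still standing in its socket, is at the front (within 20 mm of the front mark) (horizontal distance between long_objective and front_mark below 0.02 m and z of long_objective in the frame of front_mark below 0.005 m and linear speed of long_objective below 0.03 m/s), for 0.2 s.
At the end, for the whole second after the job is handed in: The long objective stands upright (within 7 degrees) and at rest on the floor of the inspection dish, its foot within 22 mm of the dish's centre (horizontal distance between long_objective and dish below 0.022 m and z of long_objective in the frame of dish below 0.01 m and angle between long_objective's own z axis and vertical below 0.12 rad and linear speed of long_objective below 0.02 m/s); the robot touches nothing.
It fails at once if the long objective tipped by more than 40 degrees (angle between long_objective's own z axis and vertical above 0.7 rad).
It fails at once if the long objective dropped: falling free with its foot more than 45 mm above the table (height (world z) of long_objective above 0.045 m and contact force between long_objective and anything else below 0.02 N).
It also fails if it takes over 50 s, if anything falls off the work surface, if the arm or the gripper's body presses on something with over 40 N, if the wrist force passes 120 N, or if a joint passes its speed limit or range.

### The arm

A 6-joint arm with a two-finger parallel gripper is mounted at the origin on the work surface. World frame = base frame: x ahead of the robot, y to its left, z up, the work surface at z = 0. Lengths are in m, angles in rad, forces in N, time in s.
With the tool pointing down it reaches from about 0.3 to 0.775 m from the base axis. Payload 14.6 kg.
Tool frame: the origin (TCP) lies at the very end of the fingers, on their centre line; the grasp point (between the pads) lies 19 mm behind it; z points along the fingers, x is the direction in which the jaws open and shut, and the axes are right-handed (so a half turn about z gives the same grasp; the last joint's range is limited). The gripper opens to 94 mm and grips with 3 to 60 N. Pads are 16 mm wide; open, the fingers measure 119 mm over their backs; the gripper's body (75 mm by 177 mm) begins 78 mm behind the grasp point.
Start: joints at [-1.382, 0.3, 1.521, -0, 1.321, -0.067], TCP at [0.139, -0.532, 0.205] pointing down, gripper open.
Joint ranges: [-3.03, 3.03], [-0.79, 2.21], [0.23, 2.52], [-1.04, 4.18], [0, 3.07], [-2.55, 2.55]. Speed limits (rad/s): [2.22, 2.22, 2.57, 3.14, 3.14, 3.14].

### API

Orientations are given as [roll, pitch, yaw] about the fixed x, y, z axes, in that order (R = Rz(yaw) Ry(pitch) Rx(roll)).
In Python, from station import ctrl gives the robot as it stands.
- The arm moves only by the shell command python3 -m inch 'ROWS' [FORCE]. ROWS is JSON, one flat list of numbers, 7 for each row, row after row: the shift along the tool's x, y, z in cm, then the turn, a rotation vector about the tool's x, y, z in rad, then the opening, from 0 (shut) to 1 (fully open). In form: [tx, ty, tz, wx, wy, wz, claw, tx, ty, tz, wx, wy, wz, claw, ...]. A call has 1 to 20 rows; each row shifts and turns the commanded pose from where the row before left it, along the tool's axes as they then stand; what a row does not reach is not made up. A row lasts 1/8 s, in which the tool goes at most 62.5 mm and 10.7 degrees, less where a joint would pass 70% of its speed; a pose out of reach is approached as far as the arm can. A call is refused whole if a number of a shift passes 6.25 or a number of a turn 0.188, either way. A call with a gripper value outside its range is refused whole. The fingers move at their own pace and stop on an object; FORCE is the grip in N (left out, the last holds). Time passes only in rows, so rows that do not move let the fingers close. It gives the time, the measured TCP pose, the force and the opening at its end, in the units of the state.
- ctrl.get_obs(): the state, without advancing time (a new reading comes with each control period).
- ctrl.camera(name): name is "scene" or "top"; returns (picture, depth): 384x512x3 uint8, red, green, blue; 384x512 float32, m along the optical axis (not along the pixel's ray), 0 where there is no reading.
- ctrl.camera_params(name): a dict with "vertical_fov" (degrees; the focal length in pixels is half the picture's height over the tangent of half this angle, whatever the lens; pixels are square), "cx", "cy" (the principal point, pixels), "camera_from_world" (4x4, takes a point from world to camera coordinates). Camera axes: x right, y down, z forward; pixel columns grow to the right and rows downward; lengths in m; the calibration is good to about 2 mm. A picture is of the moment at which its call begins. camera_params takes no time and is no camera call.
- ctrl.hand_in(): hands the job in, once; it reports no verdict.
Trained networks look in the newest picture that a camera, given by its name, has taken for a name from the list of things; names that differ only in an ending like _2 or _b are one class to them, and where a whole thing is asked for, a point or a joint stands for the part that bears it (a point fixed in the world has none). Each returns a list of dicts, best first, with "score" (0 to 1); they miss things now and then, are a little off and sometimes report something else, mostly with a low value. They report only what shows in the picture. A call takes as long as a camera call. They do not tell look-alikes from the thing itself.
- ctrl.spot_in(camera, label): "bbox" ([centre column, centre row, width, height] in pixels, round what is visible of it).
- ctrl.place_of(camera, label): "centre" ([column, row] in pixels: a listed point, or the origin of a listed thing).
The state is a dict: "time_s": time; "qpos": joint angles; "joint_vel": joint speeds; "tau": joint torques, N m; "ee_pos": TCP position; "eef_rot": TCP orientation; "force": force on the tool from outside, world axes, zero at the start; "moment": the same for the moment, N m; "grip_width": finger opening in m.
Only numpy, scipy, OpenCV 4.12 (cv2) and the standard library are available. Lean on these libraries where they do the work, as an engineer would, in place of code of your own. Each camera call takes 0.05 s, during which the arm holds its last target. There are 200 camera calls.

## Working session

There is one attempt and no reset: what is moved stays moved. The work goes in short steps, Python scripts to look and compute and a shell command to move; the robot and the scene stay as the last step left them, time stands still between calls to the robot, and variables do not carry over. Pictures are saved under pics/ and viewed, about 8 in all and at most 12, crops included, and the job is handed in when it is done.

```bash
mkdir -p pics; ls; cat > h.py <<'E'
import numpy as np, cv2
from station import ctrl
def P(n):
    p=ctrl.camera_params(n); f=192/np.tan(np.radians(p['vertical_fov'])/2)
    return f,p['cx'],p['cy'],np.array(p['camera_from_world'])
def at_z(n,px,z):
    f,cx,cy,T=P(n); R=T[:3,:3]; o=-R.T@T[:3,3]
    d=R.T@np.array([(px[0]-cx)/f,(px[1]-cy)/f,1]); return o+d*(z-o[2])/d[2]
def cloud(n,depth):
    f,cx,cy,T=P(n); v,u=np.mgrid[:384,:512]
    c=np.stack([(u-cx)/f*depth,(v-cy)/f*depth,depth],-1)
    return (c-T[:3,3])@T[:3,:3]
def proj(n,p):
    f,cx,cy,T=P(n); c=T[:3,:3]@np.array(p)+T[:3,3]; return [c[0]/c[2]*f+cx,c[1]/c[2]*f+cy]
E
python3 - <<'E'
from h import *
for n in ['scene','top']:
    im,d=ctrl.camera(n); cv2.imwrite(f'pics/{n}0.png',cv2.resize(im[:,:,::-1],(800,600)))
    np.savez(f'{n}0.npz',im=im,d=d)
    zs={'knob':.121,'long_objective':.022,'dish':0,'front_mark':.022}
    for l in zs:
        for r in ctrl.place_of(n,l): print(n,l,round(r['score'],2),np.round(r['centre'],1),at_z(n,r['centre'],zs[l]).round(4))
print(ctrl.get_obs())
E
```

```text
pics
scene knob 0.96 [305.1 222.4] [0.5985 0.1112 0.121 ]
scene long_objective 0.87 [368.3 207.2] [0.3947 0.2163 0.022 ]
scene long_objective 0.69 [169.5 202. ] [ 0.55   -0.2399  0.022 ]
scene long_objective 0.51 [350.  258.6] [0.5718 0.2114 0.022 ]
scene dish 0.85 [169.9 208.1] [ 0.5489 -0.2422  0.    ]
scene dish 0.24 [351.9 262.7] [ 0.562   0.2163 -0.    ]
scene front_mark 0.8 [328.5 228.2] [0.4985 0.1445 0.022 ]
top knob 0.67 [194.8 139.2] [0.6035 0.1132 0.121 ]
top long_objective 0.59 [156.5 249.3] [0.3742 0.2071 0.022 ]
top long_objective 0.57 [159.8 155.3] [0.5873 0.208  0.022 ]
top dish 0.77 [356.7 178.5] [ 0.542  -0.2459  0.    ]
top front_mark 0.82 [186.2 192.9] [0.5015 0.1448 0.022 ]
{'time_s': 0.5, 'qpos': array([-1.38162807e+00,  2.99958243e-01,  1.52101375e+00, -9.12865690e-06,
        1.32070051e+00, -6.65737254e-02]), 'joint_vel': array([ 0.00127807,  0.00020592, -0.00069454, -0.00107579, -0.00119124,
        0.00092039]), 'tau': array([-2.73264450e-04, -5.31344211e+01, -3.52738202e+01,  7.08058267e-02,
        2.15761957e-02, -1.48507331e-05]), 'ee_pos': array([ 0.13913549, -0.53209291,  0.2054078 ]), 'eef_rot': array([ 3.14158914e+00,  8.02548189e-05, -1.31505208e+00]), 'force': array([-0.04619498, -0.46584044, -0.45532809]), 'moment': array([-0.01683511,  0.00496814,  0.02157561]), 'grip_width': 0.09413115598906584}
```

View pics/scene0.png

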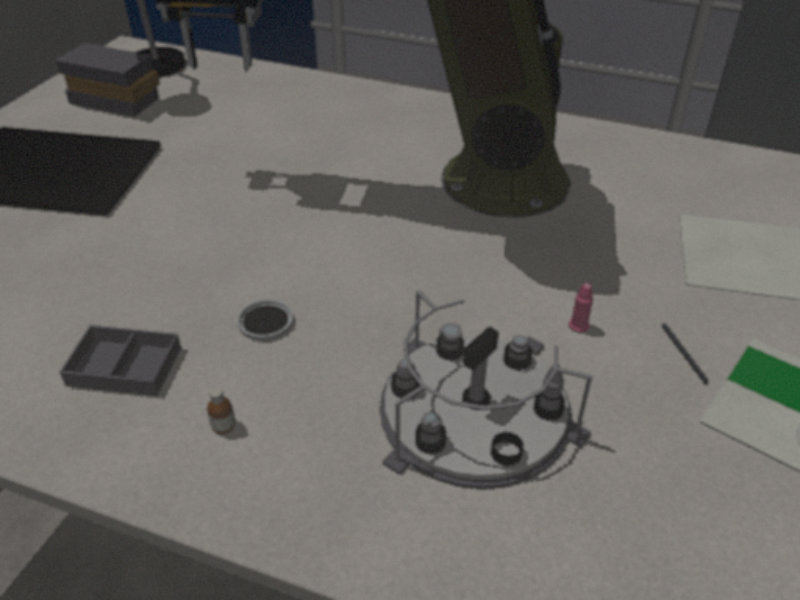

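View pics/top0.png

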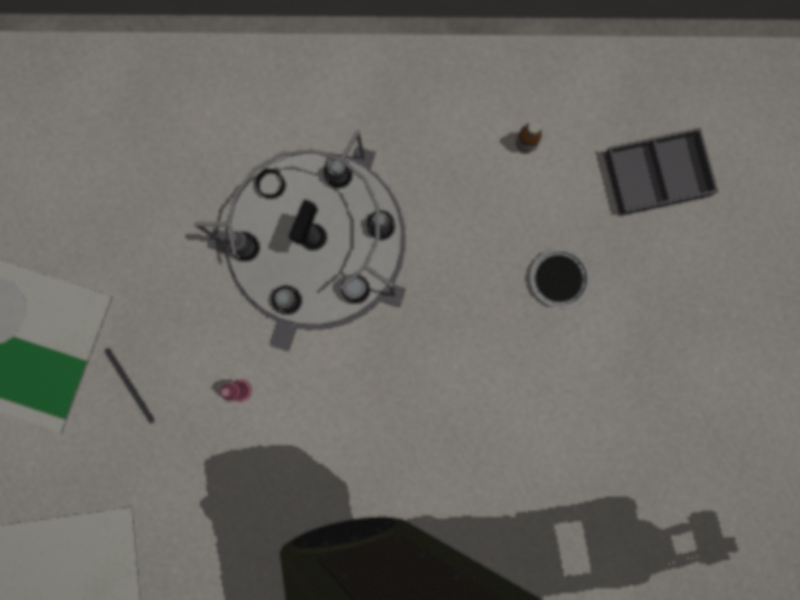

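Scene picture (800 px scale): carousel at about (480,400), pink look-alike at (582,308), dish at (266,320), tray and a brown piece elsewhere. Candidates for the long objective are pink (582,308) and the tall grey one at (550,395), which is (240,243) in top. The grey one stands in a socket and is tall, so it fits. I'll confirm it with a crop and measure.

```bash
python3 - <<'E'
from h import *
out=[]
for n,(x0,x1,y0,y1) in {'scene':(235,405,180,310),'top':(115,275,75,235)}.items():
    z=np.load(n+'0.npz'); im,d=z['im'],z['d']; C=cloud(n,d); C[d==0]=np.nan
    c=cv2.convertScaleAbs(im[y0:y1,x0:x1,::-1],alpha=1.8); out.append(cv2.resize(c,(400,400),interpolation=2))
    X=C.reshape(-1,3); r=np.hypot(X[:,0]-.601,X[:,1]-.112)
    def s(lo,hi,rlo,rhi):
        m=(X[:,2]>lo)&(X[:,2]<hi)&(r>rlo)&(r<rhi); return X[m]
    k=s(.105,.16,0,.04); print(n,'knob',len(k),k.mean(0).round(4),k[:,2].max().round(4))
    if len(k)>5:
        (c,wh,a)=cv2.minAreaRect((k[:,:2]*1000).astype(np.float32)); print(' rect',c,wh,a)
    o=s(.085,.108,.07,.13); print(' tall',len(o)); 
    for p in o[::max(1,len(o)//12)]: print('  ',p.round(3))
    # platter outline
    m=(X[:,2]>.016)&(X[:,2]<.027)&(r<.16); (c,R)=cv2.minEnclosingCircle((X[m][:,:2]*1000).astype(np.float32)); print(' platter',c,R, np.percentile(r[m],[50,95,99]))
    # dish
    rd=np.hypot(X[:,0]-.545,X[:,1]+.244); m=(X[:,2]>.009)&(X[:,2]<.016)&(rd<.06);print(' rim',m.sum(),cv2.minEnclosingCircle((X[m][:,:2]*1000).astype(np.float32)))
    m=rd<.03; print(' floor z',np.nanmedian(X[m][:,2]))
cv2.imwrite('pics/crop1.png',np.hstack(out))
E
```

```text
scene knob 389 [0.6047 0.1184 0.1284] 0.1421
 rect (599.2198486328125, 117.4507827758789) (19.191625595092773, 57.820526123046875) 70.39730072021484
 tall 61
   [0.58  0.211 0.106]
   [0.577 0.206 0.092]
   [0.588 0.211 0.102]
   [0.587 0.219 0.101]
   [0.588 0.208 0.095]
   [0.585 0.223 0.097]
   [0.588 0.218 0.095]
   [0.586 0.206 0.086]
   [0.585 0.222 0.092]
   [0.59  0.221 0.093]
   [0.59  0.217 0.089]
   [0.591 0.214 0.085]
   [0.594 0.218 0.087]
 platter (599.036865234375, 117.88394927978516) 144.95335388183594 [0.08630914 0.12655064 0.1314683 ]
 rim 166 ((543.7562255859375, -243.55328369140625), 45.72489929199219)
 floor z 0.00552815442938486
top knob 324 [0.5945 0.1128 0.133 ] 0.1415
 rect (596.3464965820312, 114.84127044677734) (18.880342483520508, 55.930076599121094) 70.30412292480469
 tall 65
   [0.59  0.215 0.093]
   [0.585 0.209 0.107]
   [0.583 0.211 0.106]
   [0.586 0.205 0.089]
   [0.583 0.205 0.095]
   [0.579 0.209 0.104]
   [0.582 0.203 0.089]
   [0.578 0.207 0.098]
   [0.575 0.218 0.101]
   [0.577 0.204 0.093]
   [0.573 0.208 0.099]
   [0.572 0.217 0.097]
   [0.574 0.203 0.085]
 platter (596.2293701171875, 113.40769958496094) 144.10980224609375 [0.08553936 0.12578477 0.13066337]
 rim 215 ((542.1719970703125, -246.74026489257812), 43.69538116455078)
 floor z 0.005245003320499662
```

View pics/crop1.png

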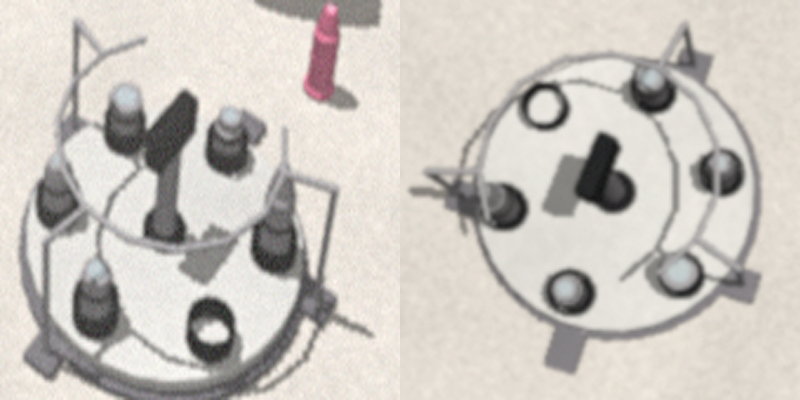

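The crop shows the tall grey objective at (275,230) left panel and (490,205) right panel. It sits in a platter socket under the wire end near a post. The pink one stands free on the table. Axis is about (0.598,0.116), objective at bearing about 100°, front at about 163°. So I need a turn of about +63°, with the knob thickness along 70° (tool yaw -110°). First I rotate the tool, then travel above the knob.

```bash
python3 -m inch '[0,0,0,0,0,0.15,1, 0,0,0,0,0,0.15,1, 0,0,0,0,0,0.15,1, 0,0,0,0,0,0.15,1, -4.78,-1.335,0,0,0,0,1, -4.78,-1.335,0,0,0,0,1, -4.78,-1.335,0,0,0,0,1, -4.78,-1.335,0,0,0,0,1, -4.78,-1.335,0,0,0,0,1, -4.78,-1.335,0,0,0,0,1, -4.78,-1.335,0,0,0,0,1, -4.78,-1.335,0,0,0,0,1, -4.78,-1.335,0,0,0,0,1, -4.78,-1.335,0,0,0,0,1, -4.78,-1.335,0,0,0,0,1, -4.78,-1.335,0,0,0,0,1, -4.78,-1.335,0,0,0,0,1, -4.78,-1.335,0,0,0,0,1, -4.78,-1.335,0,0,0,0,1, -4.78,-1.335,0,0,0,0,1]' 30
cat >> h.py <<'E'
def delta(p,yaw=None):
    o=ctrl.get_obs(); y=o['eef_rot'][2]; c,s=np.cos(y),np.sin(y); d=np.array(p)-o['ee_pos']
    print('t',o['time_s'].__round__(2),'pos',o['ee_pos'].round(4),'yawdeg',np.degrees(y).round(2),'F',o['force'].round(1),'w',round(o['grip_width'],4))
    print(' tool cm',np.round(100*np.array([d@[c,s,0],d@[s,-c,0],-d[2]]),2), 'wz', None if yaw is None else np.round(-(np.radians(yaw)-y),3))
E
python3 -c "
from h import *
delta([.598,.116,.102],-109.7)"
```

```text
time_s: 3.0
ee_pos: [0.5991, 0.1172, 0.2055]
eef_rot: [-3.141, 0.0, -1.915]
force: [0.2, -1.1, 1.2]
grip_width: 0.0943
t 3.0 pos [0.5991 0.1172 0.2055] yawdeg -109.72 F [ 0.2 -1.1  1.2] w 0.0943
 tool cm [ 0.15  0.06 10.35] wz -0.0
```

```bash
python3 -m inch '[0.15,0.06,2.6,0,0,0,1, 0,0,2.6,0,0,0,1, 0,0,2.6,0,0,0,1, 0,0,2.55,0,0,0,1, 0,0,0,0,0,0,1, 0,0,0,0,0,0,0, 0,0,0,0,0,0,0, 0,0,0,0,0,0,0, 0,0,0,0,0,0,0, 0,0,0,0,0,0,0, 0,0,0,0,0,0,0, 0,0,0,0,0,0,0]' 30
```

```text
time_s: 4.5
ee_pos: [0.5972, 0.1146, 0.1019]
eef_rot: [3.142, -0.0, -1.915]
force: [0.7, 0.0, 0.1]
grip_width: 0.0274
```

```bash
python3 -m inch '[0,0,0,0,0,0,0, 0,0,0,0,0,0,0, 0,0,0,0,0,0,0]'
```

```text
time_s: 4.88
ee_pos: [0.5975, 0.1152, 0.102]
eef_rot: [-3.141, 0.001, -1.915]
force: [1.8, 4.3, -1.4]
grip_width: 0.0186
```

```bash
python3 -m inch '[0,0,0,0,0,-0.06,0, 0,0,0,0,0,-0.11,0, 0,0,0,0,0,-0.11,0, 0,0,0,0,0,-0.11,0, 0,0,0,0,0,-0.11,0, 0,0,0,0,0,-0.11,0, 0,0,0,0,0,-0.11,0, 0,0,0,0,0,-0.11,0, 0,0,0,0,0,-0.11,0, 0,0,0,0,0,-0.11,0, 0,0,0,0,0,-0.06,0, 0,0,0,0,0,0,0, 0,0,0,0,0,0,0]'
python3 - <<'E'
from h import *
for n in ['scene','top']:
    im,d=ctrl.camera(n); C=cloud(n,d); C[d==0]=np.nan; X=C.reshape(-1,3)
    if n=='scene': cv2.imwrite('pics/turn.png',cv2.resize(cv2.convertScaleAbs(im[150:320,200:430,::-1],alpha=1.6),(800,591)))
    m=(X[:,2]>.07)&(X[:,2]<.108)&(np.hypot(X[:,0]-.5,X[:,1]-.1447)<.035); print(n,m.sum(),X[m].mean(0).round(4) if m.any() else '')
    for l in ['long_objective','front_mark']:
        for r in ctrl.place_of(n,l): print(n,l,round(r['score'],2),np.round(r['centre'],1),at_z(n,r['centre'],.022).round(4))
E
```

```text
time_s: 6.5
ee_pos: [0.5974, 0.1155, 0.102]
eef_rot: [-3.14, 0.001, -0.805]
force: [2.7, 6.8, -2.3]
grip_width: 0.0185
scene 166 [0.5089 0.1462 0.0884]
scene long_objective 0.84 [368.7 207.2] [0.3944 0.2172 0.022 ]
scene long_objective 0.53 [332.  229.6] [0.5    0.1531 0.022 ]
scene front_mark 0.86 [325.7 231.5] [0.5111 0.1412 0.022 ]
top 0 
top front_mark 0.72 [354.9 177.7] [ 0.5408 -0.2371  0.022 ]
```

View pics/turn.png

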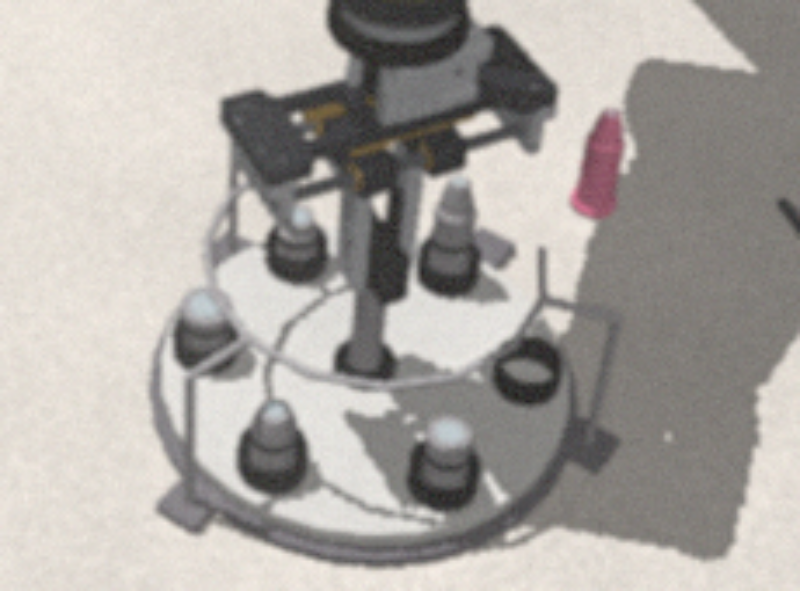

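The long objective, at (450,240) in the crop, now stands in front of the tongue at (490,245). I'll release, rise, and fit its axis precisely.

```bash
python3 -m inch '[0,0,0,0,0,0,0.6, 0,0,0,0,0,0,0.6, 0,0,0,0,0,0,0.6, 0,0,0,0,0,0,0.6, 0,0,-2.5,0,0,0,0.6, 0,0,-2.5,0,0,0,0.6, 0,0,-3,0,0,0,0.6, 0,0,-3,0,0,0,0.6, 0,0,0,0,0,0,0.6]'
python3 - <<'E'
from h import *
from scipy.optimize import least_squares
def rad(z): return np.where(z<.06,.0135,.0135-(.0135-.006)*(z-.06)/.024)
n='scene'; im,d=ctrl.camera(n); X=cloud(n,d).reshape(-1,3)
m=(X[:,2]>.046)&(X[:,2]<.104)&(np.hypot(X[:,0]-.5,X[:,1]-.1447)<.03); Q=X[m]
for lo,hi in [(.046,.08),(.046,.104),(.08,.104)]:
    q=Q[(Q[:,2]>lo)&(Q[:,2]<hi)]
    g=least_squares(lambda p:np.hypot(q[:,0]-p[0],q[:,1]-p[1])-rad(q[:,2]-.022),[.5,.145],loss='soft_l1',f_scale=.002)
    print(len(q),g.x.round(4),np.abs(g.fun).mean().round(4))
# centre from silhouette: mean pixel column per row band via spot
f,cx,cy,T=P(n)
for zc in (.065,.08,.095):
    q=Q[abs(Q[:,2]-zc)<.006]; c=q@T[:3,:3].T+T[:3,3]; u=c[:,0]/c[:,2]*f+cx; v=c[:,1]/c[:,2]*f+cy
    print(zc,u.min().round(1),u.max().round(1),v.mean().round(1),'pred',np.round(proj(n,[g.x[0],g.x[1],zc]),1))
delta([.4985,.146,.18],-106.4)
E
```

```text
time_s: 7.92
ee_pos: [0.598, 0.1146, 0.2142]
eef_rot: [-3.138, -0.002, -0.805]
force: [0.5, -0.4, -0.4]
grip_width: 0.0561
133 [0.5011 0.1451] 0.001
238 [0.501  0.1451] 0.0012
105 [0.5008 0.1451] 0.0014
0.065 324.0 336.0 219.0 pred [330.4 215.4]
0.08 325.0 337.0 213.2 pred [331.1 210.6]
0.095 327.0 336.0 207.7 pred [331.8 205.6]
t 7.97 pos [0.5974 0.1145 0.2122] yawdeg -46.13 F [-0.3  0.4 -0.8] w 0.0565
 tool cm [-9.12  4.95  3.22] wz 1.052
```

```bash
python3 -m inch '[0,0,0,0,0,0.175,0.6, 0,0,0,0,0,0.175,0.6, 0,0,0,0,0,0.175,0.6, 0,0,0,0,0,0.175,0.6, 0,0,0,0,0,0.175,0.6, 0,0,0,0,0,0.175,0.6, 0,3.3,0,0,0,0,0.6, 0,3.4,0,0,0,0,0.6, 0,3.4,0,0,0,0,0.6, 0,0,0,0,0,0,0.6, 0,0,0,0,0,0,0.6]' 15
python3 -c "
from h import *
delta([.5005,.144,.052],-106.4)"
```

```text
time_s: 9.35
ee_pos: [0.5006, 0.1427, 0.2113]
eef_rot: [3.141, -0.0, -1.855]
force: [0.4, 0.3, -0.3]
grip_width: 0.0563
t 9.35 pos [0.5006 0.1427 0.2113] yawdeg -106.29 F [ 0.4  0.3 -0.3] w 0.0563
 tool cm [-0.12  0.04 15.93] wz 0.002
```

```bash
python3 -m inch '[-0.12,0.04,3,0,0,0,0.6, 0,0,3,0,0,0,0.6, 0,0,3,0,0,0,0.6, 0,0,3,0,0,0,0.6, 0,0,2.3,0,0,0,0.6, 0,0,1.6,0,0,0,0.6, 0,0,0,0,0,0,0.6]'
python3 - <<'E'
from h import *
im,d=ctrl.camera('scene'); cv2.imwrite('pics/grip.png',cv2.resize(cv2.convertScaleAbs(im[150:300,230:430,::-1],alpha=1.6),(800,600)))
delta([.5005,.144,.052])
E
```

```text
time_s: 10.22
ee_pos: [0.5, 0.1438, 0.0518]
eef_rot: [3.14, -0.001, -1.855]
force: [0.8, -0.3, -0.5]
grip_width: 0.0564
t 10.28 pos [0.5005 0.144  0.0529] yawdeg -106.3 F [-0.5  0.1  0.1] w 0.0566
 tool cm [ 0.   -0.    0.09] wz None
```

View pics/grip.png

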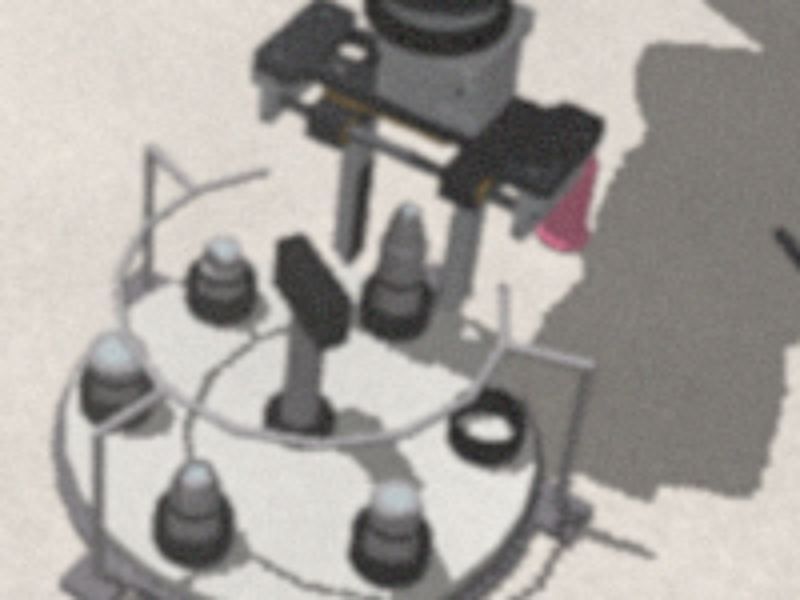

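The fingers, at (350,200) and (460,250), straddle the barrel at (400,280). Closing.

```bash
python3 -m inch '[0,0,0,0,0,0,0, 0,0,0,0,0,0,0, 0,0,0,0,0,0,0, 0,0,0,0,0,0,0, 0,0,0,0,0,0,0, 0,0,0,0,0,0,0, 0,0,0,0,0,0,0]' 20
```

```text
time_s: 11.15
ee_pos: [0.5004, 0.1442, 0.0532]
eef_rot: [-3.141, 0.0, -1.855]
force: [-0.5, -0.1, 4.7]
grip_width: 0.0263
```

```bash
python3 -m inch '[0,0,-0.5,0,0,0,0, 0,0,-1,0,0,0,0, 0,0,-1.5,0,0,0,0, 0,0,-1.5,0,0,0,0, 0,0,-1.5,0,0,0,0, 0,0,-1.5,0,0,0,0, 0,0,-1.5,0,0,0,0, 0,0,-1.5,0,0,0,0, 0,0,-1.5,0,0,0,0, 0,0,-1,0,0,0,0, 0,0,-0.5,0,0,0,0, 0,0,0,0,0,0,0]'
python3 - <<'E'
from h import *
im,d=ctrl.camera('scene'); cv2.imwrite('pics/lift.png',cv2.resize(cv2.convertScaleAbs(im[100:280,230:430,::-1],alpha=1.6),(666,600)))
for n in ['scene','top']:
    im,d=ctrl.camera(n)
    for r in ctrl.place_of(n,'dish'): print(n,r['score'],at_z(n,r['centre'],0).round(4))
delta([.543,-.245,.188])
E
```

```text
time_s: 12.65
ee_pos: [0.5002, 0.1441, 0.188]
eef_rot: [-3.142, 0.0, -1.855]
force: [-0.1, 0.4, -2.0]
grip_width: 0.026
scene 0.82 [ 0.5472 -0.2478  0.    ]
top 0.93 [ 0.539  -0.2452  0.    ]
top 0.21 [0.63   0.1303 0.    ]
t 12.9 pos [0.5001 0.1441 0.1875] yawdeg -106.28 F [-0.3  0.1 -1.5] w 0.0266
 tool cm [ 36.15 -15.03  -0.05] wz None
```

View pics/lift.png

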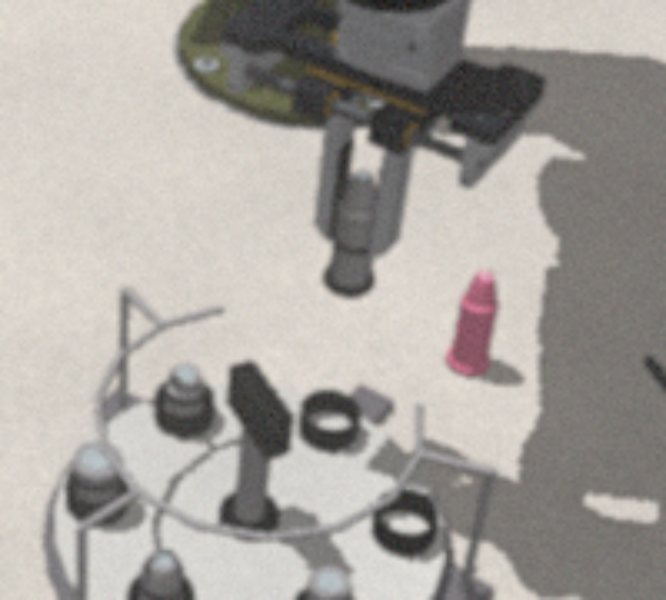

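It is held upright at (350,230) and its socket is empty. Now I carry it above the dish with slow ends.

```bash
python3 -m inch '[0.8,-0.33,0,0,0,0,0, 1.6,-0.67,0,0,0,0,0, 2.4,-1,0,0,0,0,0, 2.4,-1,0,0,0,0,0, 2.4,-1,0,0,0,0,0, 2.4,-1,0,0,0,0,0, 2.4,-1,0,0,0,0,0, 2.4,-1,0,0,0,0,0, 2.4,-1,0,0,0,0,0, 2.4,-1,0,0,0,0,0, 2.4,-1,0,0,0,0,0, 2.4,-1,0,0,0,0,0, 2.4,-1,0,0,0,0,0, 2.4,-1,0,0,0,0,0, 2.4,-1,0,0,0,0,0, 1.6,-0.67,0,0,0,0,0, 0.8,-0.33,0,0,0,0,0, 0,0,0,0,0,0,0]'
python3 -c "
from h import *
delta([.543,-.245,.038])"
```

```text
time_s: 15.15
ee_pos: [0.5431, -0.2437, 0.1878]
eef_rot: [3.141, 0.0, -1.855]
force: [-0.7, -0.1, -1.5]
grip_width: 0.0263
t 15.15 pos [ 0.5431 -0.2437  0.1878] yawdeg -106.31 F [-0.7 -0.1 -1.5] w 0.0263
 tool cm [ 0.13 -0.03 14.98] wz None
```

```bash
python3 -m inch '[0.13,0,1,0,0,0,0, 0,0,2,0,0,0,0, 0,0,2,0,0,0,0, 0,0,2,0,0,0,0, 0,0,2,0,0,0,0, 0,0,2,0,0,0,0, 0,0,1.5,0,0,0,0, 0,0,1,0,0,0,0, 0,0,0.7,0,0,0,0, 0,0,0.4,0,0,0,0, 0,0,0,0,0,0,0, 0,0,0,0,0,0,0]'
python3 -m inch '[0,0,0.1,0,0,0,0, 0,0,0.1,0,0,0,0, 0,0,0.1,0,0,0,0, 0,0,0,0,0,0,0]'
```

```text
time_s: 16.65
ee_pos: [0.5431, -0.2448, 0.0423]
eef_rot: [-3.141, -0.0, -1.855]
force: [0.3, 0.7, -1.4]
grip_width: 0.0265
time_s: 17.15
ee_pos: [0.5429, -0.2447, 0.0388]
eef_rot: [3.141, 0.0, -1.855]
force: [-0.9, 0.5, -1.3]
grip_width: 0.0267
```

```bash
python3 -m inch '[0,0,0.1,0,0,0,0, 0,0,0.1,0,0,0,0, 0,0,0,0,0,0,0]'
python3 -m inch '[0,0,0.1,0,0,0,0, 0,0,0,0,0,0,0]'
```

```text
time_s: 17.52
ee_pos: [0.5428, -0.2447, 0.0368]
eef_rot: [3.141, 0.0, -1.855]
force: [0.2, -0.3, -2.0]
grip_width: 0.0264
time_s: 17.77
ee_pos: [0.543, -0.2448, 0.0363]
eef_rot: [-3.141, -0.0, -1.855]
force: [-1.8, 0.3, 3.2]
grip_width: 0.0265
```

```bash
python3 - <<'E'
from h import *
im,d=ctrl.camera('scene'); cv2.imwrite('pics/place.png',cv2.resize(cv2.convertScaleAbs(im[130:250,90:250,::-1],alpha=1.6),(800,600)))
delta([.543,-.245,.038])
E
```

```text
t 17.82 pos [ 0.543  -0.2448  0.0363] yawdeg -106.28 F [-2.1 -0.1  3.5] w 0.0266
 tool cm [ 0.02 -0.   -0.17] wz None
```

View pics/place.png

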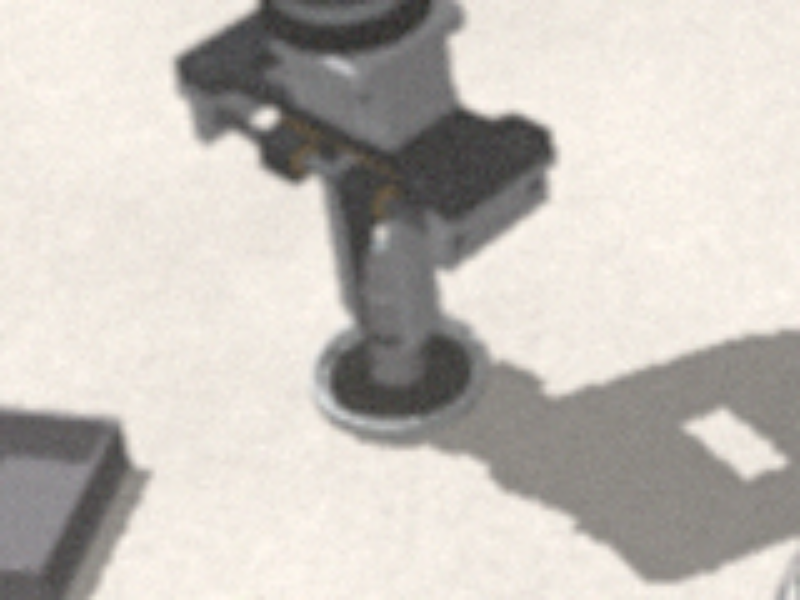

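The force stepped up about 5 N at the expected height, and the foot at (397,375) is in the middle of the dish floor. Release and rise.

```bash
python3 -m inch '[0,0,0,0,0,0,0.6, 0,0,0,0,0,0,0.6, 0,0,0,0,0,0,0.6, 0,0,0,0,0,0,0.6, 0,0,0,0,0,0,0.6, 0,0,-1,0,0,0,0.6, 0,0,-2.5,0,0,0,0.6, 0,0,-3,0,0,0,0.6, 0,0,-3,0,0,0,0.6, 0,0,-3,0,0,0,0.6, 0,0,-3,0,0,0,0.6, 0,0,0,0,0,0,0.6, 0,0,0,0,0,0,0.6]'
python3 - <<'E'
from h import *
from scipy.optimize import least_squares
def rad(z): return np.where(z<.06,.0135,.0135-(.0135-.006)*(z-.06)/.024)
for n in ['scene','top']:
    im,d=ctrl.camera(n); X=cloud(n,d).reshape(-1,3)
    if n=='scene': cv2.imwrite('pics/end.png',cv2.resize(cv2.convertScaleAbs(im[130:250,90:250,::-1],alpha=1.6),(800,600)))
    m=(X[:,2]>.015)&(X[:,2]<.092)&(np.hypot(X[:,0]-.543,X[:,1]+.245)<.03); q=X[m]; print(n,len(q))
    for lo,hi in [(.015,.045),(.06,.09)]:
        k=q[(q[:,2]>lo)&(q[:,2]<hi)]
        if len(k)>8: print(lo,least_squares(lambda p:np.hypot(k[:,0]-p[0],k[:,1]-p[1])-rad(k[:,2]-.005),[.543,-.245],loss='soft_l1',f_scale=.002).x.round(4))
E
```

```text
time_s: 19.45
ee_pos: [0.5426, -0.2445, 0.1903]
eef_rot: [3.141, 0.0, -1.855]
force: [0.3, -0.5, -1.3]
grip_width: 0.0561
scene 281
0.015 [ 0.544  -0.2439]
0.06 [ 0.5441 -0.2433]
top 64
0.015 [ 0.5437 -0.246 ]
0.06 [ 0.5437 -0.2466]
```

View pics/end.png

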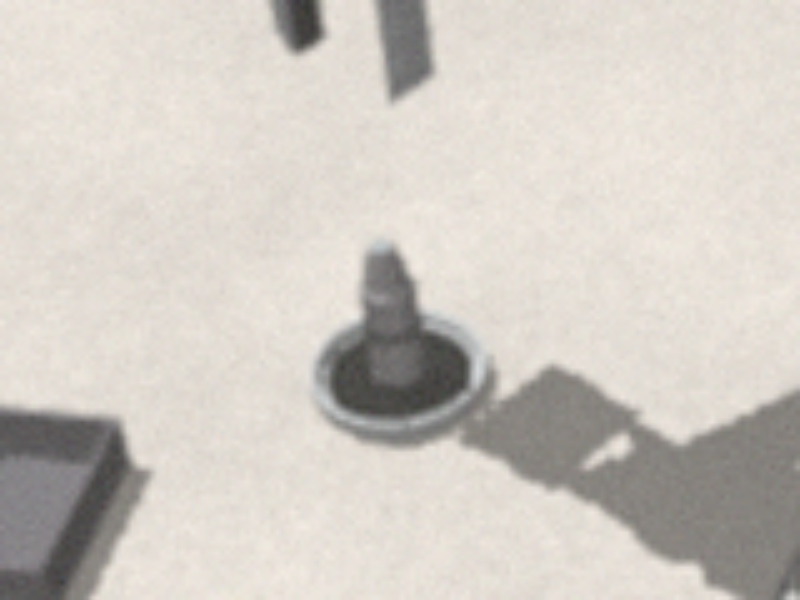

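The objective, foot at (397,375), stands upright in the middle of the dish, and the fingers, at (350,50), are well clear. Handing in.

```bash
python3 -c "
from station import ctrl
print(ctrl.hand_in())"
```

```text
the job is handed in; nothing more can be done
None
```

The long objective now stands upright in the middle of the inspection dish, with the gripper released and well clear. I handed the job in at about 19.6 s; no verdict was reported.

- **Turning:** I turned the knob about 63° in one grasp. The long objective then measured about 1–2 mm from the front mark as first located, still in its socket.
- **Placing:** I lifted it through the guard gap and lowered it in 1 mm steps. When the force stepped up about 5 N, at the expected height, I let go.
- **Last checks:** The foot measured (0.544, -0.244) from the scene camera and (0.544, -0.246) from the top one. The dish centre is about (0.543, -0.245), so the foot is within a few mm of the middle. Fits low and high on the barrel agreed within 1 mm, so it is upright.
- **Disagreements:**
  - The two cameras differ by 2–3 mm (up to 8 mm for the network's dish centre), well inside the 22 mm allowed.
  - With the arm over the carousel, the network's front mark was off in both pictures: 13 mm in the scene view, and on the dish in the top view. I kept the earlier readings, which agreed with each other and with the tongue.

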